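# Refit the valve levers on the lab gas manifold

## Robot

A 6-joint arm with a two-finger parallel gripper is mounted at the origin on the work surface. World frame = base frame: x ahead of the robot, y to its left, z up, the work surface at z = 0. Lengths are in m, angles in rad, forces in N, time in s.
With the tool pointing down it reaches from about 0.375 to 0.9 m from the base axis. Payload 3.1 kg.
Tool frame: the origin (TCP) lies at the very end of the fingers, on their centre line; the grasp point (between the pads) lies 19 mm behind it; z points along the fingers, y is the direction in which the jaws open and shut (so a half turn about z gives the same grasp; the last joint's range is limited). The gripper opens to 87 mm and grips with 3 to 60 N. Pads are 19 mm wide; open, the fingers measure 117 mm over their backs; the gripper's body (75 mm by 190 mm) begins 51 mm behind the grasp point.
Start: joints at [1.137, 0.527, 1.433, -0, 1.181, -0.178], TCP at [0.158, 0.605, 0.223] pointing down, gripper open.
Joint ranges: [-3.08, 3.08], [-0.75, 2.2], [0.22, 2.44], [-1.43, 4.57], [0, 2.65], [-2.85, 2.85]. Speed limits (rad/s): [2.79, 2.79, 3.14, 3.14, 3.14, 3.14].

## Interface

Orientations are given as a unit quaternion [x, y, z, w].
In Python, from cell import * gives the robot as it stands. Calls block until the motion is done:
- move_pose(position, orientation): joint-space move of the TCP to a pose.
- servo_line(position, rotation=None, speed=0.15, max_force=None): straight line of the TCP; rotation=None keeps the orientation; speed is the mean speed in m/s. With max_force (N) it stops when the force on the tool has changed by that much, and returns True; else False.
- move_j(angles): joint-space move.
- set_gripper(opening, strength=None): finger opening in m; strength is the grip in N (None keeps the last); returns when the fingers have stopped.
- sleep(seconds).
- solve_ik(position, orientation): joint angles nearest the present ones, or None.
- observe(): the state.
- capture(name): name is "side" or "top"; returns a dict with "pixels" (480x640x3 uint8, blue, green, red), "depth" (480x640 float32, m along the optical axis (not along the pixel's ray), 0 where there is no reading), "camera_matrix" (3x3 intrinsics, pixels), "eye" and "orientation" of the camera in the world. Camera axes: x right, y down, z forward; pixel columns grow to the right and rows downward; lengths in m; the calibration is good to about 2 mm. A picture is of the moment at which its call begins.
A pose or a line that the arm cannot do raises Unreachable and nothing moves.
- job_done(): hands the job in, once; it reports no verdict.
The state is a dict: "t": time; "joint_pos": joint angles; "joint_velocities": joint speeds; "tau": joint torques, N m; "tcp_pos": TCP position; "ee_rot": TCP orientation; "ft_force": force on the tool from outside, world axes, zero at the start; "moment": the same for the moment, N m; "opening": finger opening in m.
Only numpy, scipy, OpenCV 4.12 (cv2) and the standard library are available. Lean on these libraries where they do the work, as an engineer would, in place of code of your own. Each camera call takes 0.05 s, during which the arm holds its last target. There are 200 camera calls.

## Task

Switch the red isolator handle off, then fit every lever that lies on the bench onto the valve stem of its own colour, turned so that it matches the splines and pushed fully home onto the collar; the black cap on that stem must first come off and go into the steel tray. A stem that gets no lever may keep its cap. Once all levers are on, switch the isolator back on; leave the bottle and beaker where they stand.

Things in the scene. Friction and masses are not known exactly. Their poses are not given: they have to be found in the camera images.
- lever_blue: Loose valve lever, blue arm, aluminium hub, flat on the bench (2 or 3 levers present, else None). Origin: bore axis at hub underside; x along the arm, z up. Hub 44 x 44 mm, 30 mm high, sides parallel to x, y: grip across y. Arm 20 mm wide to x = 106 mm, z 5 to 25 mm. Through bore radius 11.2 mm; 9.5 mm keyways out to radius 16 mm at -x, +y, -y, none at +x: fits in one rotation only.
- lever_yellow: Loose valve lever, yellow arm, aluminium hub, flat on the bench (2 or 3 levers present, else None). Origin: bore axis at hub underside; x along the arm, z up. Hub 44 x 44 mm, 30 mm high, sides parallel to x, y: grip across y. Arm 20 mm wide to x = 106 mm, z 5 to 25 mm. Through bore radius 11.2 mm; 9.5 mm keyways out to radius 16 mm at -x, +y, -y, none at +x: fits in one rotation only.
- lever_red: Loose valve lever, red arm, aluminium hub, flat on the bench (2 or 3 levers present, else None). Origin: bore axis at hub underside; x along the arm, z up. Hub 44 x 44 mm, 30 mm high, sides parallel to x, y: grip across y. Arm 20 mm wide to x = 106 mm, z 5 to 25 mm. Through bore radius 11.2 mm; 9.5 mm keyways out to radius 16 mm at -x, +y, -y, none at +x: fits in one rotation only.
- lever_blue_tip (a point): Point near the end of the blue lever's arm, 100 mm from the bore's axis, level with the hub's underside; axes as the lever's. The lever weighs about 0.18 kg; its centre of mass is about 15 mm from the bore towards the arm.
- lever_yellow_tip (a point): Point near the end of the yellow lever's arm, 100 mm from the bore's axis, level with the hub's underside; axes as the lever's. The lever weighs about 0.18 kg; its centre of mass is about 15 mm from the bore towards the arm.
- lever_red_tip (a point): Point near the end of the red lever's arm, 100 mm from the bore's axis, level with the hub's underside; axes as the lever's. The lever weighs about 0.18 kg; its centre of mass is about 15 mm from the bore towards the arm.
- stem_blue_seat (a point): Top centre of the blue collar (48 mm dia., 60 mm above bench) of the right-hand valve stem; the lever's underside rests here. Steel shaft above it: core radius 10 mm up to 32 mm, coned to 6 mm at 40 mm; splines 7 mm wide to radius 14 mm, 24 mm high, at -x, +y, -y of this point; none at +x (white line on collar): the lever's arm points along +x.
- stem_yellow_seat (a point): Top centre of the yellow collar (48 mm dia., 60 mm above bench) of the middle valve stem; the lever's underside rests here. Steel shaft above it: core radius 10 mm up to 32 mm, coned to 6 mm at 40 mm; splines 7 mm wide to radius 14 mm, 24 mm high, at -x, +y, -y of this point; none at +x (white line on collar): the lever's arm points along +x.
- stem_red_seat (a point): Top centre of the red collar (48 mm dia., 60 mm above bench) of the left-hand valve stem; the lever's underside rests here. Steel shaft above it: core radius 10 mm up to 32 mm, coned to 6 mm at 40 mm; splines 7 mm wide to radius 14 mm, 24 mm high, at -x, +y, -y of this point; none at +x (white line on collar): the lever's arm points along +x.
- isolator_grip (a point): Red bar handle of the isolator: point on its turning axis at grip height, 84 mm above the bench; x along the bar to its white-striped end, z up. Bar x -35 to 49 mm, 16 mm wide, top 9 mm above and foot 21 mm below this point, on a black disc of radius 32 mm, on a grey 110 x 110 x 55 mm box at the left; its yellow face has a white dot (off) and a green dot (on).
- isolator (a joint): Angle of the isolator handle in rad: 0 = off (striped end at the white dot), 1.2 = on (striped end at the green dot). Grows clockwise seen from above. An over-centre detent (up to about 0.07 N m) holds it against the stop at either end; friction about 0.03 N m.
- manifold: White block 90 x 400 mm, 55 mm high, fixed to the bench, carrying three upright valve stems 140 mm apart along its y: blue, yellow, red from right to left. Origin at the centre of its underside. The stems turn stiffly about z (0.2 N m friction; stops 34 deg either side of square to the block), each set to its own angle at the start.
- bottle: Amber bottle, 60 mm diameter, 150 mm high, standing at the right; leave alone. Origin at the centre of its underside.
- beaker: Glass beaker, 70 mm diameter, 85 mm high, standing behind at the left; leave alone. Origin at the centre of its underside.
- tray: Steel tray 150 x 110 mm (x by y), 25 mm high, walls 4 mm, floor about 4 mm thick, fixed to the bench at the right; origin at the centre of its underside, z up.
- cap_blue: Black plastic protective cap, round, 37 mm diameter, 48 mm high, 0.04 kg, closed top, open below (bore 31 mm diameter, 43 mm deep), sitting loosely over the blue stem's splines with its rim on the collar; lifts straight off. Origin at the centre of its open underside, z up to the closed top.
- cap_yellow: Black plastic protective cap, round, 37 mm diameter, 48 mm high, 0.04 kg, closed top, open below (bore 31 mm diameter, 43 mm deep), sitting loosely over the yellow stem's splines with its rim on the collar; lifts straight off. Origin at the centre of its open underside, z up to the closed top.
- cap_red: Black plastic protective cap, round, 37 mm diameter, 48 mm high, 0.04 kg, closed top, open below (bore 31 mm diameter, 43 mm deep), sitting loosely over the red stem's splines with its rim on the collar; lifts straight off. Origin at the centre of its open underside, z up to the closed top.
Not all that is in view belongs to the job. Several things have the shape of the tray; the one meant has the colours described above.

How it is judged:
By the outcome, as a careful person would: the job done as asked, in the order asked, and still so for the second after the job is handed in, with the robot touching nothing.
Of lever_blue, lever_yellow, lever_red only 2 to 3 are there at a start; the rules pass over those that are not, and their reading is None.
At some moment in a run one of lever_blue, lever_yellow, lever_red may be knocked a few centimetres aside while the robot is not near it.
It also fails if it takes over 210 s, if anything falls off the work surface, if the arm or the gripper's body presses on something with over 40 N, if the wrist force passes 120 N, or if a joint passes its speed limit or range.

## Working session

There is one attempt and no reset: what is moved stays moved. The work goes in short steps, each a Python script; the robot and the scene stay as the last script left them, time stands still between calls to the robot, and variables do not carry over. Pictures are saved under pics/ and viewed, about 12 in all and at most 16, crops included, and the job is handed in when it is done.

```bash
mkdir -p pics; ls
python3 - <<'E'
from cell import *
import cv2,pickle
d={}
for n in("top","side"):
    c=capture(n); d[n]=c; cv2.imwrite(f"pics/{n}0.png",c["pixels"]); print(n,c["camera_matrix"],c["eye"],c["orientation"])
pickle.dump(d,open("c0.pkl","wb"))
s=observe();print(s)
E
```

```text
pics
top [[489.00602308   0.         314.30356147]
 [  0.         489.00602308 239.17131759]
 [  0.           0.           1.        ]] [ 0.38800026 -0.12585079  1.36936507] [ 0.70951945 -0.70330947  0.02509878 -0.0361663 ]
side [[560.67645869   0.         319.27075575]
 [  0.         560.67645869 232.66196357]
 [  0.           0.           1.        ]] [0.44001182 1.08740286 0.77152363] [-0.01751907  0.86712852 -0.49749429  0.0167524 ]
{'t': 0.1, 'joint_pos': array([ 1.13651731e+00,  5.28373381e-01,  1.43375471e+00, -3.70415419e-05,
        1.18141321e+00, -1.78503455e-01]), 'joint_velocities': array([ 5.98318973e-04, -1.42915088e-03, -5.35302697e-03, -9.83208308e-04,
        3.59641975e-06,  1.46344968e-03]), 'tau': array([-1.17559316e-04, -4.40987742e+01, -1.77148980e+01,  6.34862389e-02,
        5.33889933e-02, -6.15782574e-05]), 'tcp_pos': array([0.1578264 , 0.60406792, 0.22167557]), 'ee_rot': array([ 1.27532411e-01,  9.91833925e-01, -9.34113616e-04, -2.77545537e-04]), 'ft_force': array([-0.6861325 , -0.41610685,  0.5840129 ]), 'moment': array([-0.01049116,  0.01278245, -0.04787463]), 'opening': 0.08766818615028849}
```

View pics/top0.png

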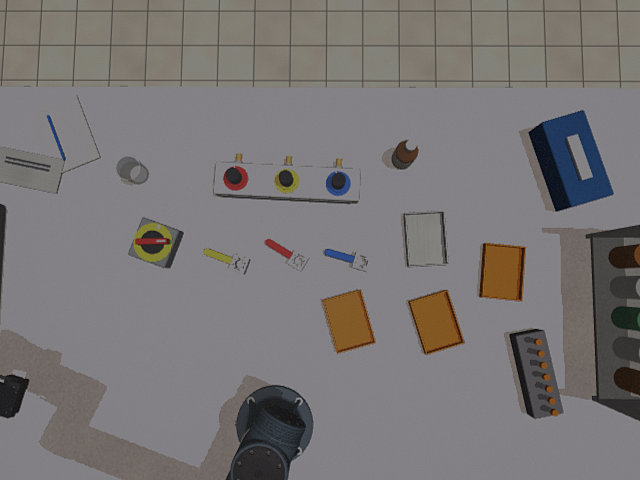

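View pics/side0.png

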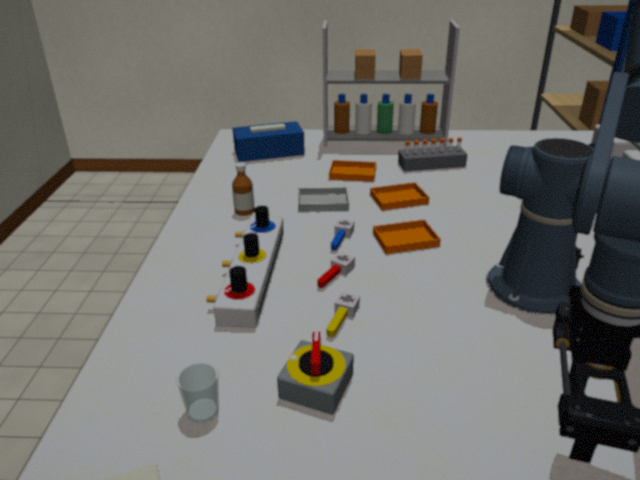

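Top view: the three levers (yellow at (226,260), red (287,254), blue (346,259)) lie between the robot and the manifold, with arms pointing left/up. The manifold caps are at (236,177), (288,178) and (338,181). The steel tray is at (425,239), the isolator at (154,242), the beaker at (132,170) and the bottle at (404,155). I'll enlarge the details next.

```bash
cat > h.py <<'E'
import numpy as np,cv2
from scipy.spatial.transform import Rotation as R
def ray(c,uv):
    K=np.array(c["camera_matrix"]);uv=np.atleast_2d(np.asarray(uv,float))
    d=np.c_[(uv[:,0]-K[0,2])/K[0,0],(uv[:,1]-K[1,2])/K[1,1],np.ones(len(uv))]
    return R.from_quat(c["orientation"]).apply(d)
def onplane(c,uv,z):
    d=ray(c,uv);e=np.array(c["eye"]);return e+d*((z-e[2])/d[:,2])[:,None]
def proj(c,P):
    q=R.from_quat(c["orientation"]).inv().apply(np.atleast_2d(P)-c["eye"]);K=np.array(c["camera_matrix"])
    return np.c_[K[0,0]*q[:,0]/q[:,2]+K[0,2],K[1,1]*q[:,1]/q[:,2]+K[1,2]]
E
python3 - <<'E'
import pickle,cv2,numpy as np
from h import *
d=pickle.load(open("c0.pkl","rb"));c=d["top"];p=c["pixels"]
a=cv2.resize(p[140:280,110:270],None,fx=5,fy=4.2,interpolation=cv2.INTER_CUBIC)
a=cv2.resize(p[150:275,120:280],None,fx=4.8,fy=4.8,interpolation=cv2.INTER_CUBIC)
b=cv2.resize(p[150:275,260:450],None,fx=4.2,fy=4.2,interpolation=cv2.INTER_CUBIC)
cv2.imwrite("pics/za.png",a);cv2.imwrite("pics/zb.png",b)
for n in d:
    D=d[n]["depth"];print(n,(D>0).mean())
for uv in [(238,264),(300,260),(360,262),(236,177),(288,178),(338,181),(154,242),(425,239),(300,320)]:
    z=c["depth"][uv[1],uv[0]]; print(uv,np.round(c["eye"]+ray(c,uv)[0]*z,4))
E
```

```text
top 0.9961881510416667
side 0.9959602864583333
(238, 264) [0.4352 0.1095 0.0007]
(300, 260) [ 0.4483 -0.064  -0.006 ]
(360, 262) [ 0.4438 -0.2321  0.001 ]
(236, 177) [0.6592 0.1011 0.1102]
(288, 178) [ 0.6581 -0.035   0.1067]
(338, 181) [ 0.6507 -0.1661  0.1079]
(154, 242) [0.4878 0.316  0.0947]
(425, 239) [ 0.5097 -0.4136  0.0018]
(300, 320) [ 0.2817 -0.0663  0.0006]
```

View pics/za.png

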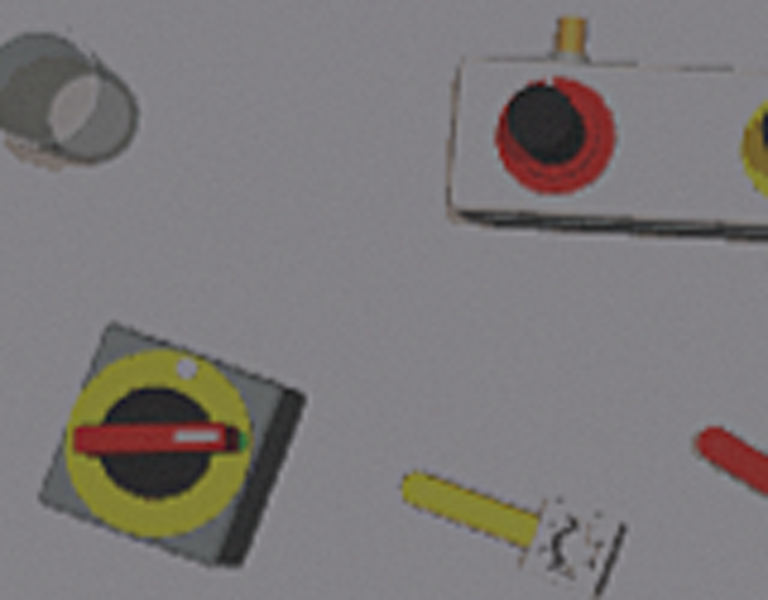

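View pics/zb.png

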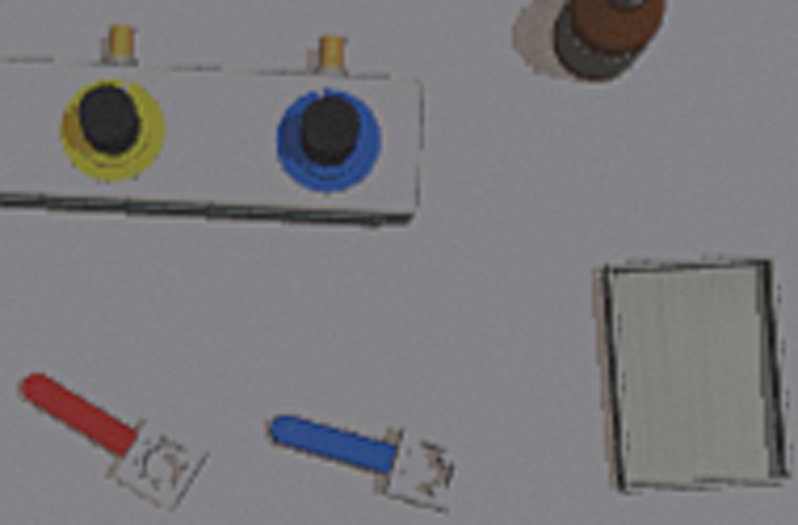

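The isolator's striped end is at the green dot (on). The white dot is about 70° anticlockwise from it, which matches 1.2 rad. All caps are on, and all three levers lie with their arms left and slightly forward. Next I'll turn the pixels into positions.

```bash
cat >> h.py <<'E'
HSV=dict(red=[((0,140,60),(8,255,255)),((172,140,60),(180,255,255))],yellow=[((24,120,60),(35,255,255))],blue=[((100,120,50),(125,255,255))])
def mask(img,col):
    h=cv2.cvtColor(img,cv2.COLOR_BGR2HSV);m=np.zeros(h.shape[:2],np.uint8)
    for a,b in HSV[col]: m|=cv2.inRange(h,a,b)
    return m
def blobs(m,amin=60):
    n,l,s,ce=cv2.connectedComponentsWithStats(m)
    return [(s[i,4],ce[i],(l==i)) for i in range(1,n) if s[i,4]>=amin]
def circ(c,pts,z):
    "min. enclosing circle of contour points on plane z"
    P=onplane(c,pts,z)[:,:2].astype(np.float32);return cv2.minEnclosingCircle(P*1000)
def axis(P):
    m=P.mean(0);w,v=np.linalg.eigh(np.cov((P-m).T));return m,v[:,1]
E
python3 - <<'E'
import pickle
from h import *
d=pickle.load(open("c0.pkl","rb"))
for cam in("top","side"):
  c=d[cam]
  for col in HSV:
    for a,ce,l in blobs(mask(c["pixels"],col),40):
      if cam=="top" and (ce[0]>380 or ce[0]<125): continue
      ys,xs=np.nonzero(l);uv=np.c_[xs,ys]
      P=onplane(c,uv,.022 )[:,:2]; m,v=axis(P); t=(P-m)@v
      (cx,cy),r=circ(c,uv,.06)
      print(cam,col,a,ce.round(1),"z22",m.round(4),np.degrees(np.arctan2(v[1],v[0])).round(1),"len",np.round(t.max()-t.min(),4),"coll",round(cx,1),round(cy,1),round(r,1))
c=d["top"];h=cv2.cvtColor(c["pixels"],cv2.COLOR_BGR2HSV)
print("grip px",[h[242,x].tolist() for x in (140,150,158,164,169,172)], h[226,158:162].tolist())
for uv in [(158.8,226.7),(169.7,241.8)]: print(onplane(c,uv,.056))
E
```

```text
top red 228 [236.9 180.1] z22 [0.6695 0.1142] 126.4 len 0.0661 coll 668.0 112.4 32.5
top red 152 [149.6 240.8] z22 [0.4966 0.3537] 91.5 len 0.0839 coll 493.4 336.3 41.3
top red 182 [278.3 248.1] z22 [ 0.4795 -0.0047] 59.0 len 0.0795 coll 478.1 -7.8 38.7
top yellow 198 [289.4 183.8] z22 [ 0.6597 -0.033 ] 131.8 len 0.0662 coll 661.3 -27.1 32.7
top yellow 634 [152.6 242.5] z22 [0.492 0.345] -172.1 len 0.1066 coll 490.8 331.4 52.9
top yellow 184 [217.6 255.4] z22 [0.4578 0.163 ] 70.6 len 0.0797 coll 454.2 156.4 38.9
top blue 270 [337.4 184.6] z22 [ 0.6584 -0.1672] 83.3 len 0.0661 coll 655.4 -166.5 32.9
top blue 196 [339.  255.1] z22 [ 0.4616 -0.1725] 74.7 len 0.0802 coll 460.1 -170.7 39.0
side red 240 [328.7 275.2] z22 [0.4775 0.0028] 63.8 len 0.101 coll 476.8 58.0 48.2
side red 213 [241.1 292.4] z22 [0.6721 0.0769] -146.6 len 0.0665 coll 666.0 119.7 31.7
side red 316 [315.3 356.5] z22 [0.4945 0.2776] 91.5 len 0.1127 coll 491.0 307.5 53.7
side yellow 191 [252.4 256.8] z22 [ 0.6688 -0.0709] -162.1 len 0.0659 coll 659.5 -19.6 31.5
side yellow 296 [336.2 320.8] z22 [0.4564 0.169 ] 73.3 len 
[... 555 characters left out ...]
0 -1271.0 57.8
side blue 45 [407.6  98.4] z22 [ 0.1707 -1.3917] 83.8 len 0.1214 coll 188.4 -1272.1 57.6
side blue 44 [429.7  98.4] z22 [ 0.073  -1.3921] 81.5 len 0.1218 coll 95.6 -1272.9 57.8
side blue 1955 [268.6 142.3] z22 [ 0.7261 -0.8483] 87.2 len 0.3986 coll 710.8 -774.4 201.1
side blue 128 [264.3 227.5] z22 [ 0.6587 -0.2172] -145.7 len 0.0632 coll 653.1 -159.1 30.9
side blue 155 [337.6 238.5] z22 [ 0.4599 -0.1652] 78.5 len 0.1046 coll 460.1 -100.4 49.6
grip px [[1, 175, 131], [0, 169, 134], [0, 162, 134], [0, 189, 136], [21, 74, 55], [27, 103, 109]] [[123, 18, 139], [123, 18, 141], [123, 18, 139], [28, 126, 119]]
[[0.53259316 0.31789138 0.056     ]]
[[0.49170847 0.28670782 0.056     ]]
```

```bash
cat >> h.py <<'E'
def q(psi): return (R.from_euler("z",psi,degrees=True)*R.from_euler("x",180,degrees=True)).as_quat()
E
cat > rob.py <<'E'
from cell import *
from h import *
def hover(xy,z,psi): move_pose([xy[0],xy[1],z],q(psi))
def line(xy,z,psi,speed=.15,mf=None): return servo_line([xy[0],xy[1],z],q(psi),speed,mf)
def snap(n,f=None):
    c=capture(n)
    if f: cv2.imwrite(f,c["pixels"])
    return c
def st(msg=""):
    s=observe();print(msg,"t",round(s["t"],1),"tcp",s["tcp_pos"].round(4),"F",s["ft_force"].round(1),"M",s["moment"].round(2),"op",round(s["opening"],4),flush=True);return s
E
python3 - <<'E'
from rob import *
I=(.491,.333)
print([solve_ik([*I,.068],q(p)) for p in(91.3,160.1)])
set_gripper(.06,20)
hover(I,.16,91.3); line(I,.068,91.3,.1,10); st("down")
set_gripper(.0,20); st("grip")
for p in np.linspace(91.3,162,8)[1:]: line(I,.068,p,.05); 
st("turned")
set_gripper(.05); line(I,.16,160); st()
snap("top","pics/t1.png")
import cv2
p=cv2.imread("pics/t1.png")[150:275,120:280]; cv2.imwrite("pics/t1z.png",cv2.resize(p,None,fx=4,fy=4,interpolation=cv2.INTER_CUBIC))
E
```

```text
[array([ 4.07742489e-01,  6.95539027e-01,  1.63329396e+00, -4.44089210e-16,
        8.12759664e-01,  3.85053208e-01]), array([ 0.40774249,  0.69553903,  1.63329396,  0.        ,  0.81275966,
       -0.81573332])]
down t 3.5 tcp [0.4915 0.3333 0.0686] F [ 0.3  0.8 -0.5] M [-0.14  0.06 -0.04] op 0.0601
grip t 4.3 tcp [0.4906 0.333  0.068 ] F [-0.9  0.1  0. ] M [-0.07  0.3   0.16] op 0.0157
turned t 6.6 tcp [0.491  0.3331 0.068 ] F [-1.7  1.2  1.8] M [ 0.25  0.4  -0.38] op 0.0159
 t 8.2 tcp [0.4904 0.3327 0.1594] F [-0.6  0.3 -1. ] M [-0.06  0.04  0.02] op 0.05
```

Run:
```python
from rob import *
import pickle
c=pickle.load(open("c0.pkl","rb"))["top"]
uv=np.array([(612,268),(765,262),(782,478),(625,488)])/4.2+[260,150]
W=onplane(c,uv,.015)[:,:2];T=W.mean(0);print(W.round(3),T)
u=(W[0]+W[1]-W[2]-W[3]);u/=np.linalg.norm(u)
stems=dict(red=(.668,.113),yellow=(.6617,-.027),blue=(.6555,-.167))
for k,o in zip(stems,(-.043,0,.043)):
    s=stems[k];t=T+u*o
    set_gripper(.065,8)
    hover(s,.17,0); line(s,.083,0,.12,8); set_gripper(0,8); st(k)
    line(s,.17,0,.15); a=observe()["opening"]; print(a)
    hover(t,.17,0)
    hit=line(t,.0285,0,.12,6); st(f"place {hit}")
    set_gripper(.055); line(t,.12,0,.2)
hover((.45,-.42),.3,0)
d={n:snap(n,f"pics/{n}2.png") for n in("top","side")};pickle.dump(d,open("c2.pkl","wb"))
p=d["top"]["pixels"]
cv2.imwrite("pics/z2.png",cv2.resize(p[150:290,120:450],None,fx=2.4,fy=2.4,interpolation=cv2.INTER_CUBIC))
```

```text
[[ 0.579 -0.358]
 [ 0.583 -0.459]
 [ 0.44  -0.468]
 [ 0.433 -0.366]] [ 0.50878031 -0.41275266]
red t 12.4 tcp [0.6681 0.1129 0.0833] F [-1.2 -0.9  1. ] M [-0.1   0.23 -0.01] op 0.0365
0.035894005578107624
place False t 16.5 tcp [ 0.4663 -0.4158  0.0293] F [-0.1  0.7 -0.1] M [-0.    0.19  0.  ] op 0.0362
yellow t 21.4 tcp [ 0.6618 -0.0271  0.0832] F [-0.1  0.3  0.4] M [-0.06  0.15 -0.01] op 0.0356
0.03584606505078118
place False t 25.0 tcp [ 0.5093 -0.4133  0.0294] F [-0.2  0.5 -0.9] M [-0.06  0.17 -0.01] op 0.0357
blue t 29.4 tcp [ 0.6556 -0.167   0.0833] F [-0.3 -0.4  1.2] M [-0.01  0.23  0.05] op 0.0367
0.0366979950440042
place False t 32.5 tcp [ 0.5524 -0.4109  0.0295] F [-0.3  0.4 -0.3] M [-0.13  0.14  0.  ] op 0.0367
```

View pics/z2.png

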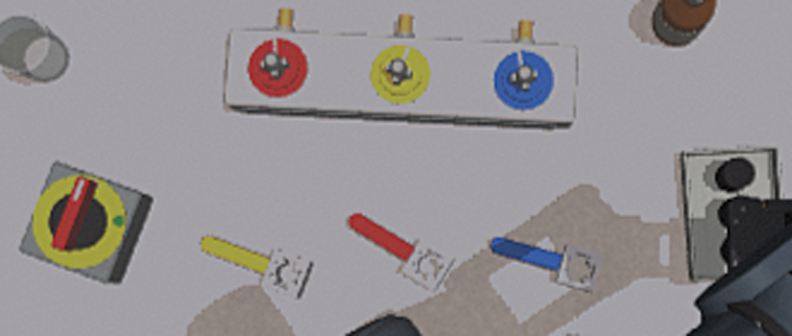

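The isolator is off: its striped end is at the white dot and the green dot is free. All caps are off and at least two show in the tray; the gripper hides the third. The white lines on the collars point up, that is away from the robot. I'll enlarge the stems and remeasure.

Run:
```python
import pickle
from h import *
d=pickle.load(open("c2.pkl","rb"));c=d["top"]
outs=[]
for n in("top","side"):
  c=d[n];row=[]
  for col,s in dict(red=(.6685,.113),yellow=(.662,-.027),blue=(.656,-.167)).items():
    m=mask(c["pixels"],col)
    u0=proj(c,[*s,.06])[0]
    for a,ce,l in blobs(m,40):
      if np.hypot(*(ce-u0))<14:
        # fill: hull, ring at z=.055
        ys,xs=np.nonzero(l);(cx,cy),r=circ(c,np.c_[xs,ys],.0555);print(n,col,"disc",round(cx,1),round(cy,1),round(r,1))
    # rectified patch: plane z=.06, 0.25mm/px, up = +x world, left=+y
    S=260;g=(np.arange(S)-S/2)*.0003
    X,Y=np.meshgrid(s[1]-g,s[0]-g)  # X: y world decreasing to right
    P=np.c_[Y.ravel(),X.ravel(),np.full(S*S,.0605)]
    uv=proj(c,P).astype(np.float32).reshape(S,S,2)
    pt=cv2.remap(c["pixels"],uv[...,0],uv[...,1],cv2.INTER_CUBIC)
    cv2.circle(pt,(S//2,S//2),int(.024/.0003),(255,0,255),1);cv2.line(pt,(S//2,0),(S//2,S),(255,0,255),1)
    row.append(np.clip(pt*1.5,0,255).astype(np.uint8))
  outs.append(np.hstack(row))
cv2.imwrite("pics/st2.png",np.vstack(outs))
c=d["top"]
for col in HSV:
  for a,ce,l in blobs(mask(c["pixels"],col),100):
    if 195<ce[0]<380 and 235<ce[1]<275:
      ys,xs=np.nonzero(l);P=onplane(c,np.c_[xs,ys],.024)[:,:2];m,v=axis(P);v*=np.sign(v[1]);t=(P-m)@v
      mid=m+v*(t.max()+t.min())/2
      print(col,np.degrees(np.arctan2(v[1],v[0])).round(1),"mid",mid.round(4),"bore",(mid-.064*v).round(4))
```

```text
top red disc 668.9 113.2 32.7
top yellow disc 662.2 -26.7 32.9
top blue disc 656.3 -166.6 33.0
side red disc 667.5 112.6 31.3
side yellow disc 661.3 -27.4 31.7
side blue disc 654.4 -167.0 31.1
red 59.0 mid [ 0.4799 -0.004 ] bore [ 0.447  -0.0589]
yellow 70.2 mid [0.458  0.1634] bore [0.4363 0.1032]
blue 74.7 mid [ 0.4617 -0.1718] bore [ 0.4447 -0.2335]
```

View pics/st2.png

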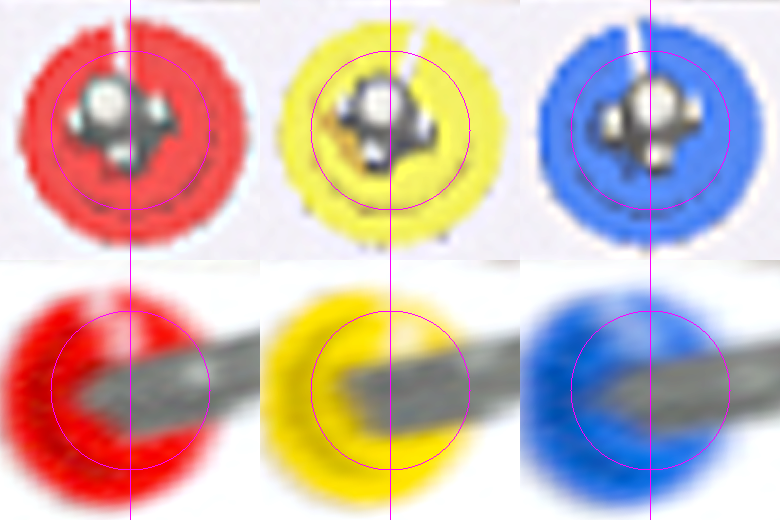

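Run:
```python
import pickle
from h import *
d=pickle.load(open("c2.pkl","rb"));c=d["top"];img=c["pixels"]
for col,s in dict(red=(.6689,.1132),yellow=(.6622,-.0267),blue=(.6563,-.1666)).items():
    r=[]
    for z,r0,r1 in((.0555,.0265,.0305),(.0605,.0175,.023)):
        ang=np.radians(np.arange(-45,45,.5));o=[]
        dz=(z-.0555); e=np.array(c["eye"])
        for rr in np.arange(r0,r1,.0005):
            P=np.c_[s[0]+rr*np.cos(ang),s[1]+rr*np.sin(ang),np.full(len(ang),z)]
            uv=proj(c,P).astype(np.float32).reshape(1,-1,2)
            v=cv2.remap(img,uv[...,0],uv[...,1],cv2.INTER_LINEAR)[0].astype(float)
            # saturation drop
            o.append(v.max(1)-v.min(1))
        o=np.mean(o,0);w=np.clip(np.median(o)-15-o,0,None);k=np.abs(ang-ang[w.argmax()])<.2;w=w*k
        r.append(np.degrees((w*ang).sum()/w.sum()).round(1))
    print(col,r)
```

```text
red [np.float64(7.4), np.float64(7.4)]
yellow [np.float64(-15.4), np.float64(-16.3)]
blue [np.float64(9.0), np.float64(8.7)]
```

```bash
cat >> rob.py <<'E'
STEM=dict(red=((.6683,.113),7.4),yellow=((.6618,-.027),-15.6),blue=((.6555,-.1668),9.0))
def lever(c,col,z=.024,near=None,rad=25,amin=80):
    "arm axis: angle (deg), bore xy from the arm's middle"
    for a,ce,l in blobs(mask(c["pixels"],col),amin):
        if near is None: ok=195<ce[0]<380 and 225<ce[1]<290
        else: ok=np.hypot(*(ce-near))<rad
        if not ok: continue
        ys,xs=np.nonzero(l);P=onplane(c,np.c_[xs,ys],z)[:,:2];m,v=axis(P)
        if near is None: v=v*np.sign(v[1])
        else: v=v*np.sign(v[0])
        t=(P-m)@v;return np.degrees(np.arctan2(v[1],v[0])),m+v*(t.max()+t.min())/2-.064*v,m,m+v*t.max()
def pick(col):
    c=capture("top");a,b,*_=lever(c,col);print(col,round(a,1),b.round(4))
    set_gripper(.065,40); hover(b,.10,a); line(b,.006,a,.12,8); set_gripper(0,40); st("grip")
    line(b,.13,a,.15); st("lift")
    s,y=STEM[col]; hover(s,.135,y); st("over")
E
python3 - <<'E'
from rob import *
import pickle
pick("red")
d={n:snap(n,f"pics/{n}3.png") for n in("top","side")};pickle.dump(d,open("c3.pkl","wb"))
u=proj(d["top"],[.668+.07,.122,.155])[0]
print(lever(d["top"],"red",.153,near=u,amin=20))
p=d["top"]["pixels"][120:270,190:350];s=d["side"]["pixels"][220:350,180:340]
cv2.imwrite("pics/z3.png",np.hstack([cv2.resize(x,(400,375),interpolation=cv2.INTER_CUBIC) for x in(p,s)]))
E
```

```text
red 59.0 [ 0.447  -0.0589]
grip t 38.3 tcp [ 0.4471 -0.0589  0.0064] F [0.3 0.1 4.9] M [-0.1   0.21 -0.02] op 0.0439
lift t 39.3 tcp [ 0.4463 -0.0587  0.1294] F [-0.7 -0.1 -2.5] M [-0.16  0.18  0.01] op 0.0435
over t 40.4 tcp [0.667  0.1124 0.1337] F [-0.3 -0.9 -1.5] M [-0.04  0.16  0.06] op 0.0434
None
```

View pics/z3.png

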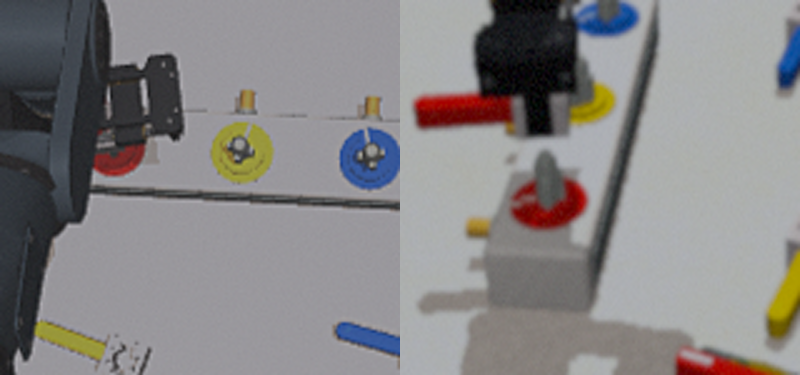

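Side view: the red lever is held level above the stem, its hub in line with the shaft at about (547,150) in the crop and its arm tip at the left. The top view is hidden by the arm. I'll measure the tip along the lever axis in the side view, then lower the lever.

```bash
cat >> rob.py <<'E'
def tipside(col):
    "distance of arm tip from bore axis (expected .106) of the held lever, seen by the side camera"
    c=capture("side");s=observe();p=s["tcp_pos"];y=np.radians(STEM[col][1]);ax=np.array([np.cos(y),np.sin(y),0]);n=np.array([-ax[1],ax[0],0])
    u=proj(c,p+.06*ax+[0,0,.01])[0]
    for a,ce,l in blobs(mask(c["pixels"],col),60):
        if np.hypot(*(ce-u))<22:
            ys,xs=np.nonzero(l);k=xs<=xs.min()+1;e=np.array(c["eye"])
            d=ray(c,[xs.min(),ys[k].mean()])[0];P=e+d*(n@(p+.01*n-e)/(n@d))
            return (P-p)@ax,P[2]-p[2]
E
python3 - <<'E'
from rob import *
print(tipside("red"))
s,y=STEM["red"]
hit=line(s,.066,y,.04,12); st(f"down {hit}")
print(tipside("red"))
E
```

```text
(np.float64(0.1002702597251158), np.float64(0.016121371395279388))
down False t 42.5 tcp [0.6683 0.113  0.0665] F [-1.7 -0.4  0.9] M [-0.1   0.44  0.03] op 0.0436
(np.float64(0.09968939774952087), np.float64(0.01718291433523314))
```

The lever slid on with no resistance. I'll press it lightly against the collar, release it, and go for the yellow one.

```bash
cat >> rob.py <<'E'
def seat(col):
    s,y=STEM[col]; hit=line(s,.066,y,.04,12); st(f"down {hit}")
    if hit: return False
    hit=line(s,.0625,y,.02,12); st(f"press {hit}")
    set_gripper(.065); line(s,.17,y,.15); return True
E
python3 - <<'E'
from rob import *
import pickle
seat("red"); pick("yellow"); print(tipside("yellow"))
ok=seat("yellow"); print(ok)
if ok:
    hover((.45,-.42),.3,0)
    d={n:snap(n,f"pics/{n}4.png") for n in("top","side")};pickle.dump(d,open("c4.pkl","wb"))
    p=d["top"]["pixels"][120:270,190:350];s=d["side"]["pixels"][190:340,190:350]
    cv2.imwrite("pics/z4.png",np.hstack([cv2.resize(x,(400,375),interpolation=cv2.INTER_CUBIC) for x in(p,s)]))
E
```

```text
down False t 42.8 tcp [0.6683 0.113  0.0665] F [-2.1 -0.7  3.7] M [-0.1   0.6   0.05] op 0.0437
press True t 43.0 tcp [0.6682 0.113  0.0664] F [-1.1 -1.   4.6] M [-0.08  0.28 -0.05] op 0.0436
yellow 70.4 [0.4366 0.1031]
grip t 47.3 tcp [0.4364 0.1032 0.0064] F [-0.9  0.7  5.3] M [-0.06  0.21  0.03] op 0.0435
lift t 48.2 tcp [0.436  0.1031 0.1294] F [-0.9 -0.2 -1.8] M [-0.08  0.11 -0.01] op 0.0437
over t 49.4 tcp [ 0.6604 -0.0264  0.1337] F [ 0.2  0.4 -0.9] M [-0.01  0.18 -0.07] op 0.0437
(np.float64(0.09765365795282359), np.float64(0.014570406395377739))
down False t 51.4 tcp [ 0.6618 -0.027   0.0665] F [-2.1 -0.4  2.3] M [ 0.02  0.45 -0.03] op 0.0438
press True t 51.6 tcp [ 0.6617 -0.027   0.0665] F [-0.7 -0.5  3.8] M [-0.01  0.26  0.07] op 0.0435
True
```

View pics/z4.png

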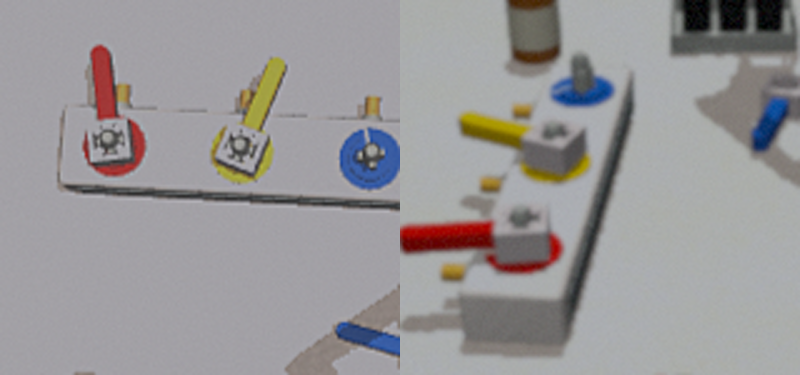

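Red (hub about (112,140) in the crop) and yellow (hub about (242,150)) sit on their collars, with the stem tops through the bores and the arms along the white lines. Next is the blue lever, then the isolator back on.

Run:
```python
from rob import *
import pickle
pick("blue"); print(tipside("blue"))
ok=seat("blue"); print(ok)
if ok:
    hover((.45,-.42),.3,0)
    d={n:snap(n,f"pics/{n}5.png") for n in("top","side")};pickle.dump(d,open("c5.pkl","wb"))
    p=d["top"]["pixels"][120:270,240:400];s=d["side"]["pixels"][160:310,200:360]
    cv2.imwrite("pics/z5.png",np.hstack([cv2.resize(x,(400,375),interpolation=cv2.INTER_CUBIC) for x in(p,s)]))
    c=d["top"]
    for k,(s,y) in STEM.items():
        u=proj(c,[s[0]+.063*np.cos(np.radians(y)),s[1]+.063*np.sin(np.radians(y)),.085])[0]
        # arm only: pixels nearer than the disc, beyond x>stem+.03
        m=mask(c["pixels"],k);ys,xs=np.nonzero(m);P=onplane(c,np.c_[xs,ys],.085)[:,:2]-s
        P=P[(P[:,0]>.045)&(P[:,0]<.13)&(abs(P[:,1])<.05)];mm,v=axis(P);print(k,"arm yaw",np.degrees(np.arctan2(v[1]*np.sign(v[0]),abs(v[0]))).round(1),"stem",y,"tip",np.hypot(*P.T).max().round(3))
```

```text
blue 74.5 [ 0.4445 -0.2334]
grip t 57.7 tcp [ 0.4445 -0.2334  0.0064] F [-0.5  0.   5.1] M [-0.05  0.28  0.03] op 0.0437
lift t 58.7 tcp [ 0.4439 -0.2329  0.1293] F [-0.3 -0.7 -2.3] M [-0.17  0.12 -0.02] op 0.0437
over t 60.0 tcp [ 0.6545 -0.1668  0.134 ] F [-0.3  0.1 -2.2] M [-0.1   0.24 -0.05] op 0.0437
(np.float64(0.10199466478886964), np.float64(0.01483066798694782))
down False t 61.9 tcp [ 0.6555 -0.1668  0.0664] F [-1.6  0.5  1.4] M [0.09 0.4  0.04] op 0.044
press True t 62.1 tcp [ 0.6554 -0.1668  0.0664] F [-0.8 -0.2  3.9] M [-0.1   0.28 -0.09] op 0.0438
True
red arm yaw 8.2 stem 7.4 tip 0.103
yellow arm yaw -26.5 stem -15.6 tip 0.104
blue arm yaw 10.4 stem 9.0 tip 0.105
```

View pics/z5.png

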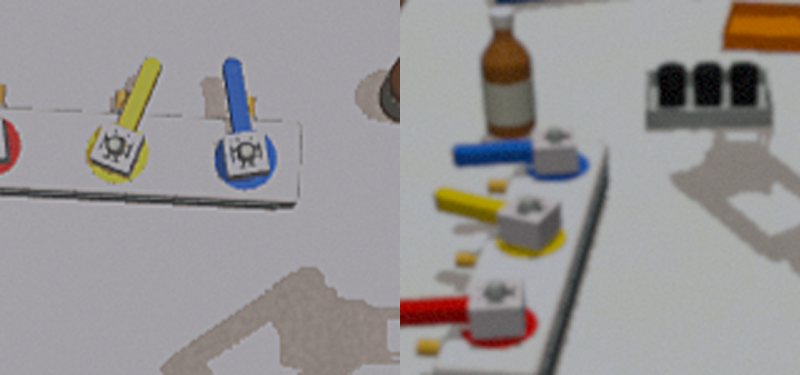

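All three levers are on and the three black caps stand in the steel tray. The yellow reading of −26.5° probably includes the brass pipe in its mask, so I'll recheck it. Now the isolator goes back on.

Run:
```python
from rob import *
import pickle
I=(.491,.333)
set_gripper(.06,20)
hover(I,.16,160.1); line(I,.068,160.1,.1,10); set_gripper(0,20); st("grip")
for p in np.linspace(160.1,89,8)[1:]: line(I,.068,p,.05)
st("turned"); set_gripper(.05); line(I,.2,90,.15)
hover((.45,-.42),.3,0); st()
d={n:snap(n,f"pics/{n}6.png") for n in("top","side")};pickle.dump(d,open("c6.pkl","wb"))
c=d["top"]
for k,(s,y) in STEM.items():
    m=mask(c["pixels"],k)
    if k=="yellow":
        h=cv2.cvtColor(c["pixels"],cv2.COLOR_BGR2HSV); m=cv2.inRange(h,(27,140,60),(35,255,255))
    ys,xs=np.nonzero(m);P=onplane(c,np.c_[xs,ys],.085)[:,:2]-s
    P=P[(P[:,0]>.045)&(P[:,0]<.13)&(abs(P[:,1])<.06)]
    P=P-0; vx,vy,x0,y0=cv2.fitLine(P.astype(np.float32),cv2.DIST_HUBER,0,.002,.01).ravel()
    # hub top height from depth: points of the depth maps within 20 mm of stem, ring 15-20 mm
    o=[]
    for n in d:
        cc=d[n];th=np.radians(np.arange(0,360,5));q_=np.vstack([np.c_[s[0]+r*np.cos(th),s[1]+r*np.sin(th),np.full(72,.09)] for r in(.017,.019,.021)])
        uv=proj(cc,q_).round().astype(int);z=cc["depth"][uv[:,1],uv[:,0]];W=cc["eye"]+ray(cc,uv)*z[:,None];o.append(np.median(W[:,2]).round(4))
    print(k,"yaw",np.degrees(np.arctan2(vy,vx)).round(1),"stem",y,"hub top z",o)
p=c["pixels"][140:275,120:390]
cv2.imwrite("pics/z6.png",cv2.resize(p,None,fx=2.9,fy=2.9,interpolation=cv2.INTER_CUBIC))
```

```text
grip t 70.0 tcp [0.4911 0.3331 0.068 ] F [-0.1  0.5  0.4] M [0.05 0.01 0.09] op 0.0159
turned t 72.3 tcp [0.4906 0.3327 0.068 ] F [-1.1 -1.5  3.2] M [-0.31  0.42  0.45] op 0.0162
 t 76.9 tcp [ 0.4506 -0.4191  0.2999] F [0.6 0.1 0.1] M [-0.02  0.18  0.03] op 0.05
red yaw 8.5 stem 7.4 hub top z [np.float64(0.0896), np.float64(0.09)]
yellow yaw -23.3 stem -15.6 hub top z [np.float64(0.0897), np.float64(0.0904)]
blue yaw 10.4 stem 9.0 hub top z [np.float64(0.0892), np.float64(0.0905)]
```

View pics/z6.png

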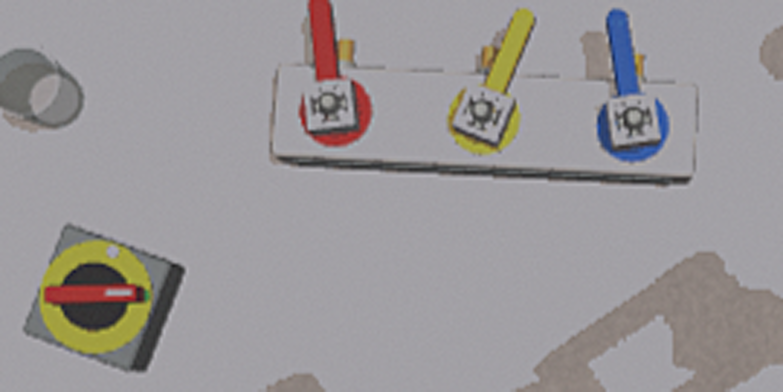

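Run:
```python
from rob import *
import pickle
ang=[]
for f in("c0.pkl","c6.pkl"):
    c=pickle.load(open(f,"rb"))["top"]
    for a,ce,l in blobs(mask(c["pixels"],"red"),60):
        if np.hypot(*(ce-[150,241]))<12: ys,xs=np.nonzero(l);m,v=axis(onplane(c,np.c_[xs,ys],.09)[:,:2]);ang.append(np.degrees(np.arctan2(v[1],v[0]))%180)
print(ang)
if len(ang)==2 and abs(ang[0]-ang[1])<3: job_done();print("done")
```

```text
[np.float64(91.51174843875519), np.float64(91.21563803832508)]
the job is handed in; nothing more can be done
done
```

The job is handed in, at about 77 s of the 210 s allowed. I switched the isolator off, put all three caps in the steel tray, fitted the red, yellow and blue levers on their own stems, and switched the isolator back on.

**Last checks**
- **Levers home:** depth readings put the hub tops at 89–90.5 mm, against 90 mm for fully seated. None of the levers met resistance going on.
- **Turn of red and blue:** both arms lie within about 1.5° of their white lines.
- **Turn of yellow:** the masked readings disagreed with the stem's −15.6°: −26.5°, then −23.3° with a tighter mask. I put this down to the brass pipe beside the arm. Reading the angle off the picture gave about −19°, which is within the spline slack. The lever could not be fully down without engaging the splines.
- **Isolator:** the bar's axis is at 91.2°, against 91.5° when it was on at the start, with the striped end at the green dot.
- **Caps:** all three stood in the tray in the side view.
- **Bottle and beaker:** the robot was not sent near either; both look unmoved in the pictures, but I did not measure them.

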